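# Store a gel cassette on a separator sheet

## Task

One gel cassette already lies in the storage crib. Lay the white separator sheet flat on it, with the sheet's pull tab out through the crib's open front, then lower the other cassette gently (it is glass: do not drop it) so that it lies flat on the sheet with its comb out of the same open front. Leave the crib's first cassette lying where it is, let go of everything, and do not disturb the other things on the bench.

Things in the scene. Friction and masses are not known exactly. Their poses are not given: they have to be found in the camera images.
- crib_floor (a point): Centre of the inner floor (6 mm above the bench) of the fixed grey storage crib. x runs along its length to the closed rear wall, -x to the open front, z up. Inside 98 mm (x) by 72 mm (y). Walls 4 mm thick rise 32 mm above the floor plus a 6 mm outward-flared lip. Long sides are walled only 22 mm next to each corner: a 54 mm gap in the middle, down to the floor, lets fingers pass.
- crib_front (a point): Middle of the crib's open front, at floor height: 49 mm from crib_floor along its -x. The opening is 52 mm wide, between 10 mm corner returns.
- lower_cassette_center (a point): Centre (half-way up) of the gel cassette that already lies in the crib, on its floor: a sandwich of two glass plates with grey edge spacers, 88 mm (its x) by 62 mm (its y) by 8 mm thick, with a white comb sticking out 14 mm at its -x end through the crib's open front.
- lower_cassette_comb (a point): Outer end of that cassette's comb, 58 mm from its centre along its -x; half-way up.
- separator_center (a point): Centre (half-way up) of the sheet's rectangle, without the tab: a stiff flat white plastic separator sheet, 92 mm (its x) by 66 mm (its y) by 6 mm thick, lying flat on the bench, about 35 g. A round-ended pull tab 28 mm wide and as thick as the sheet sticks out 22 mm at the middle of its -x end; a small dark dot marks it.
- separator_tab (a point): Outer end of the separator's pull tab, 68 mm from the sheet's centre along its -x; half-way up.
- loose_cassette_center (a point): Centre (half-way up) of the other gel cassette, which lies flat on the bench: the same build, 88 mm (its x) by 62 mm (its y) by 8 mm thick, about 95 g, rigid; a white comb 40 mm wide and 4 mm thick sticks out 14 mm at the middle of its -x end. It fits loosely between the crib's walls, and only with comb and open front on the same side.
- loose_cassette_comb (a point): Outer end of the other cassette's comb, 58 mm from its centre along its -x; half-way up.
- beaker: Bystander: clear beaker, 67 mm across, 71 mm high, origin at its foot.
- lab_timer: Bystander: flat white lab timer, 64x66x18 mm, origin at its foot.
- marker_pen: Bystander: marker pen lying on the bench, 17x135x16 mm, origin at its underside, length along its y.
- dropper_bottle: Bystander: small dropper bottle, 34 mm across, 86 mm high, origin at its foot.
Mind the look-alikes: they are no part of the job. Leave any turquoise look-alike of the part that bears lower_cassette_center alone.

How it is judged (in metres and radians):
On the way:
1. the separator sheet lies flat on the crib's first cassette, tab out of the open front, let go (x of lower_cassette_center in the frame of crib_floor between -0.008 and 0.008 m and y of lower_cassette_center in the frame of crib_floor between -0.008 and 0.008 m and z of lower_cassette_center in the frame of crib_floor between 0.0015 and 0.0065 m and angle between the z axis of each of lower_cassette_center, separator_center and the z axis of crib_floor, either way round below 0.05 rad and x of lower_cassette_comb in the frame of crib_floor below -0.045 m and x of separator_center in the frame of crib_floor between -0.008 and 0.008 m and y of separator_center in the frame of crib_floor between -0.008 and 0.008 m and z of separator_center in the frame of crib_floor between 0.0085 and 0.0135 m and x of separator_tab in the frame of crib_floor below -0.055 m and contact force between the fingers and separator below 0.05 N and linear speed of separator below 0.02 m/s), for 0.2 s.
At the end, for the whole second after the job is handed in: In the crib lie, from below: first cassette, separator sheet, other cassette; each within 8 mm of the crib's centre (the walls ensure it), within 2.5 mm of its stacked height, flat within 0.05 rad, tab and combs out of the open front, at rest (below 0.02 m/s) (x of lower_cassette_center in the frame of crib_floor between -0.008 and 0.008 m and y of lower_cassette_center in the frame of crib_floor between -0.008 and 0.008 m and z of lower_cassette_center in the frame of crib_floor between 0.0015 and 0.0065 m and angle between the z axis of each of lower_cassette_center, separator_center, loose_cassette_center and the z axis of crib_floor, either way round below 0.05 rad and x of each of lower_cassette_comb, loose_cassette_comb in the frame of crib_floor below -0.045 m and x of separator_center in the frame of crib_floor between -0.008 and 0.008 m and y of separator_center in the frame of crib_floor between -0.008 and 0.008 m and z of separator_center in the frame of crib_floor between 0.0085 and 0.0135 m and x of separator_tab in the frame of crib_floor below -0.055 m and x of loose_cassette_center in the frame of crib_floor between -0.008 and 0.008 m and y of loose_cassette_center in the frame of crib_floor between -0.008 and 0.008 m and z of loose_cassette_center in the frame of crib_floor between 0.0155 and 0.0205 m and linear speed of each of lower_cassette, separator, loose_cassette below 0.02 m/s); the robot touches nothing.
It fails at once if a bystander (beaker, lab timer, marker pen, dropper bottle) is moved by more than 25 mm or knocked over (distance of any of beaker, lab_timer, marker_pen, dropper_bottle from where it was at the start of the episode above 0.025 m or angle between any of beaker, dropper_bottle's own z axis and vertical above 0.5 rad).
It fails at once if the loose cassette is dropped into the crib: it arrives, within 15 mm of its place, at more than 0.4 m/s (horizontal distance between loose_cassette_center and crib_floor below 0.04 m and z of loose_cassette_center in the frame of crib_floor below 0.033 m and linear speed of loose_cassette above 0.4 m/s).
It also fails if it takes over 56 s, if anything falls off the work surface, if the arm or the gripper's body presses on something with over 40 N, if the wrist force passes 120 N, or if a joint passes its speed limit or range.

## Robot

A 6-joint arm with a two-finger parallel gripper is mounted at the origin on a cart in front of the work surface, level with it; the furniture and walls round the work are solid. World frame = base frame: x ahead of the robot, y to its left, z up, the work surface at z = 0. Lengths are in mm, angles in degrees, forces in N, time in s.
With the tool pointing down it reaches from about 350 to 850 mm from the base axis. Payload 8.1 kg.
Tool frame: the origin (TCP) lies midway between the tips of the shut fingers; the grasp point (between the pads) lies 19 mm behind it; z points along the fingers, y is the line along which they close (so a half turn about z gives the same grasp; the last joint's range is limited). The gripper opens to 85 mm and grips with 20 to 120 N. Pads are 22 mm wide; open, the fingers measure 114 mm over their backs; the gripper's body (76 mm by 85 mm) begins 54 mm behind the grasp point. The pads swing forward as they close: fully open they stand 13 mm farther back than shut.
Start: joints at [-71.872, 7.471, 85.268, -0, 87.261, -4.893], TCP at [234.665, -552.211, 231.292] pointing down, gripper open.
Joint ranges: [-169.43, 169.43], [-51.17, 129.36], [1.28, 143.12], [-76.62, 256.62], [0, 156.53], [-152.29, 152.29]. Speed limits (degrees/s): [136.94, 136.94, 159.86, 180, 180, 180].

## Interface

Orientations are given as [roll, pitch, yaw] about the fixed x, y, z axes, in that order (R = Rz(yaw) Ry(pitch) Rx(roll)).
In Python, from bench import r gives the robot as it stands. The module is installed in compiled form; this text tells all that it offers.
- The arm moves only by the tool jog_arm, never from a script. Its argument "rows" is a list of rows, each a list of 2 entries, a list of its own where there are three numbers: the shift along the tool's x, y, z in mm, then the turn, a rotation vector about the tool's x, y, z in rad. A call has 1 to 10 rows; each row is the pose to reach, as a shift and turn from the pose commanded when the call began, along the tool's axes at that moment; what a row does not reach only later rows make up. A row lasts 1/10 s, in which the tool goes at most 50 mm and 8.59 degrees, less where a joint would pass 70% of its speed; a pose out of reach is approached as far as the arm can. A call with a gripper value outside its range is refused whole. "grip" is the finger opening in mm, from 0 to 85.4, set as the call begins (left out, the last holds). The fingers move at their own pace and stop on an object; "force" is the grip in N (left out, the last holds). Time passes only in rows, so rows that repeat a pose let the fingers close. It gives the time, the measured TCP pose, the force, the opening and the grip force at its end, in the units of the state.
- r.sense(): the state, without advancing time (a new reading comes with each control period).
- r.snapshot(name): name is "scene" or "top"; returns (picture, depth): 480x640x3 uint8, blue, green, red; 480x640 float32, mm along the optical axis (not along the pixel's ray), 0 where there is no reading.
- r.camera_params(name): a dict with "fx", "fy", "cx", "cy" (pixels), "pose" (4x4, takes a point from camera to world coordinates). Camera axes: x right, y down, z forward; pixel columns grow to the right and rows downward; lengths in mm; the calibration is good to about 2 mm. A picture is of the moment at which its call begins. camera_params takes no time and is no camera call.
- r.hand_in(): hands the job in; it is judged then, once.
The state is a dict: "time": time; "joint_pos": joint angles; "qd": joint speeds; "joint_efforts": joint torques, N m; "tool_pos": TCP position; "tcp_rot": TCP orientation; "ft_force": force on the tool from outside, world axes, zero at the start; "wrist_torque": the same for the moment, N m; "finger_gap": finger opening in mm; "grip_force": force on a finger pad.
Only numpy, scipy, OpenCV 4.12 (cv2) and the standard library are available. Lean on these libraries where they do the work, as an engineer would, in place of code of your own. Each camera call takes 0.05 s, during which the arm holds its last target. There are 200 camera calls.

## Working session

There is one attempt and no reset: what is moved stays moved. The work goes in short steps, Python scripts to look and compute and a tool call to move; the robot and the scene stay as the last step left them, time stands still between calls to the robot, and variables do not carry over. Pictures are saved under pics/ and viewed, at most 10 in all, crops included, and the job is handed in when it is done.

Besides the shell and the picture viewer there is one more tool, called as name(argument=value, ...), one argument or row to a line, values as JSON. jog_arm: Moves the arm, as the interface text tells. Its arguments: {"type":"object","properties":{"rows":{"type":"array"},"grip":{"type":"number"},"force":{"type":"number"}},"required":["rows"]}

```bash
mkdir -p pics; python3 - <<'E'
from bench import r
import cv2,numpy as np
for n in("scene","top"):
    im,d=r.snapshot(n); cv2.imwrite(f"pics/{n}0.png",im); np.savez(f"{n}0.npz",im=im,d=d)
    p=r.camera_params(n); print(n,p["fx"],p["cx"],p["cy"],np.round(p["pose"],3).tolist())
s=r.sense(); print(s)
E
```

```text
scene 603.2282785118347 317.6772569112352 239.95084724932985 [[0.85, -0.202, 0.486, -249.898], [-0.526, -0.365, 0.768, -1297.898], [0.022, -0.909, -0.417, 744.743], [0.0, 0.0, 0.0, 1.0]]
top 511.78615321769894 322.9534841696338 235.6804392957591 [[-0.028, -0.98, 0.196, 237.948], [-1.0, 0.029, 0.002, -19.863], [-0.008, -0.196, -0.981, 1541.838], [0.0, 0.0, 0.0, 1.0]]
{'time': 0.1, 'joint_pos': array([-7.18721103e+01,  7.51053213e+00,  8.53262559e+01,  5.55277361e-04,
        8.72629533e+01, -4.89555320e+00]), 'qd': array([ 0.03332123, -0.12845273, -0.28391219,  0.04827962,  0.00861075,
        0.05406362]), 'joint_efforts': array([ 1.15459112e-03, -5.70948958e+01, -5.01944876e+01, -5.32289766e-05,
        8.04552867e-03, -4.31722515e-05]), 'tool_pos': array([ 234.49997708, -551.70472526,  230.32112006]), 'tcp_rot': array([-1.79900670e+02, -9.06445057e-03,  2.30234081e+01]), 'ft_force': array([ 0.51612604,  0.21870839, -0.39790206]), 'wrist_torque': array([-0.00058227, -0.02758328,  0.00264494]), 'grip_force': 0.0, 'finger_gap': 85.56883750942524}
```

View pics/top0.png

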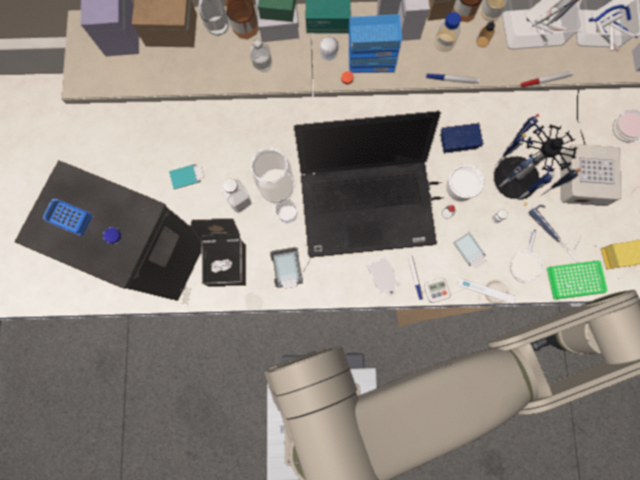

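View pics/scene0.png

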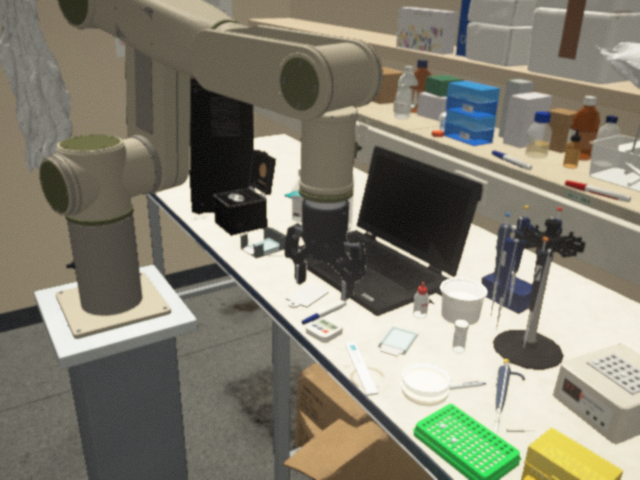

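The top view shows the crib with a cassette at about (286,267), the white sheet near (383,277), the loose cassette at (470,249) and the turquoise look-alike at (185,176). I'll zoom in.

```bash
python3 - <<'E'
import cv2,numpy as np
t=np.load("top0.npz")["im"]; s=np.load("scene0.npz")["im"]
a=cv2.resize(t[225:310,255:525],(800,252),interpolation=cv2.INTER_CUBIC)
b=cv2.resize(s[215:375,225:445],(462,336),interpolation=cv2.INTER_CUBIC)
c=np.zeros((590,800,3),np.uint8); c[:252]=a; c[252:588,:462]=b
# contrast-stretched sheet
e=t[250:305,355:415].astype(float); e=np.clip((e-120)*2.2-30,0,255).astype(np.uint8)
c[252:562,464:800]=cv2.resize(e,(336,310),interpolation=cv2.INTER_CUBIC)
cv2.imwrite("pics/c1.png",c)
E
```

```text
(no output)
```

View pics/c1.png

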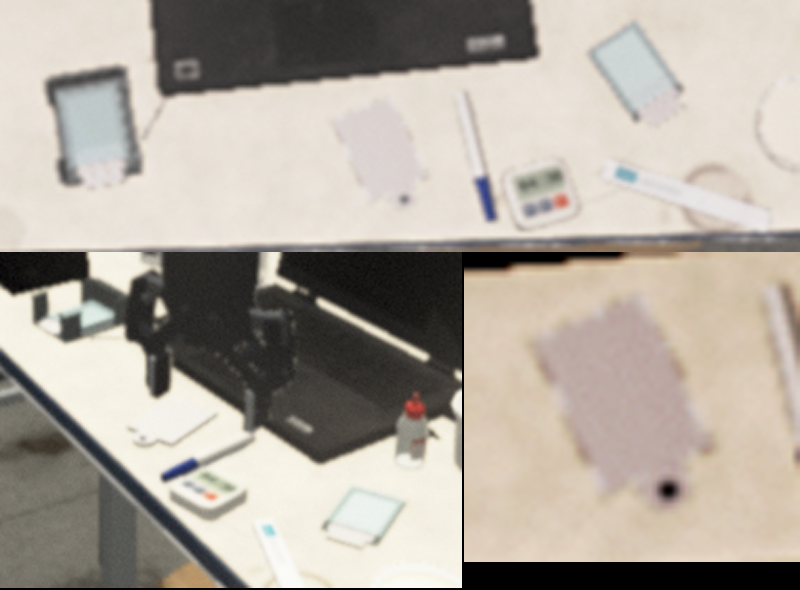

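```bash
cat > h.py <<'E'
import cv2,numpy as np
from bench import r
def ray(name,uv,z):
    p=r.camera_params(name);P=np.array(p["pose"])
    d=P[:3,:3]@np.array([(uv[0]-p["cx"])/p["fx"],(uv[1]-p["cy"])/p["fy"],1]);o=P[:3,3]
    return (o+d*(z-o[2])/d[2])
def px(name,X):
    p=r.camera_params(name);P=np.array(p["pose"]);c=P[:3,:3].T@(np.array(X)-P[:3,3])
    return np.array([c[0]/c[2]*p["fx"]+p["cx"],c[1]/c[2]*p["fy"]+p["cy"]])
def blob(mask,x0,y0,k):
    cs,_=cv2.findContours(mask.astype(np.uint8),cv2.RETR_EXTERNAL,cv2.CHAIN_APPROX_NONE)
    c=max(cs,key=cv2.contourArea).reshape(-1,2)
    return (c+.5)/k-.5+[x0,y0]
def rect(name,cont,z):
    w=np.array([ray(name,q,z)[:2] for q in cont],np.float32)
    return cv2.minAreaRect(w)
def up(im,x0,y0,x1,y1,k=8):
    return cv2.resize(im[y0:y1,x0:x1],None,fx=k,fy=k,interpolation=cv2.INTER_CUBIC)
E
python3 - <<'E'
from h import *
t=np.load("top0.npz")["im"]
lab=lambda b:cv2.cvtColor(up(t,*b),cv2.COLOR_BGR2LAB).astype(int)
out=[]
for n,b,z in(("sheet",(360,254,408,302),6),("loose",(448,228,492,272),8),("crib",(268,243,307,292),14)):
    L=lab(b);bg=np.median(L[:12].reshape(-1,3),0) if n!="crib" else np.array([215,130,135])
    print(n,"bg",bg,"ctr",L[L.shape[0]//2,L.shape[1]//2])
    if n=="sheet": m=(L[...,2]<bg[2]-3)
    else: m=(L[...,1]<bg[1]-3)
    m=cv2.morphologyEx(m.astype(np.uint8),cv2.MORPH_OPEN,np.ones((9,9)))
    c=blob(m,b[0],b[1],8); print(rect("top",c,z),"px",c.mean(0))
    out.append(cv2.resize(np.hstack([up(t,*b),cv2.merge([m*255]*3)]),(560,280)) if 0 else cv2.resize(np.vstack([up(t,*b),cv2.merge([m*255]*3)]),(266,590)))
    if n=="crib":
        m=(L[...,0]<110);c=blob(m,b[0],b[1],8)
        for zz in(0,44): print("rim",rect("top",c,zz))
cv2.imwrite("pics/m1.png",np.hstack(out))
E
```

```text
sheet bg [228. 129. 134.] ctr [218 130 130]
((412.4729919433594, -198.12344360351562), (108.49694061279297, 64.85477447509766), 18.54084587097168) px [383.44836077 273.99409741]
loose bg [223. 129. 135.] ctr [216 126 127]
((506.30657958984375, -433.2213439941406), (16.905763626098633, 8.555427551269531), 57.14203643798828) px [460.25585938 244.32324219]
crib bg [215 130 135] ctr [204 125 126]
((452.83477783203125, 98.08653259277344), (74.65497589111328, 63.1451416015625), 9.095365524291992) px [285.99645657 266.71449035]Traceback (most recent call last):
  File "<stdin>", line 15, in <module>
  File "h.py", line 15, in rect
    w=np.array([ray(name,q,z)[:2] for q in cont],np.float32)
                ~~~^^^^^^^^^^
  File "h.py", line 4, in ray
    p=r.camera_params(name);P=np.array(p["pose"])
ValueError: time passes only in moves, steps and waits
```

```bash
python3 - <<'E'
s=open("h.py").read()
s=s.replace("def ray","CP={n:r.camera_params(n) for n in('top','scene')}\ndef ray").replace("p=r.camera_params(name);P","p=CP[name];P")
open("h.py","w").write(s)
E
python3 - <<'E'
from h import *
t=np.load("top0.npz")["im"]
lab=lambda b:cv2.cvtColor(up(t,*b),cv2.COLOR_BGR2LAB).astype(int)
out=[]
for n,b,z in(("sheet",(360,254,408,302),6),("loose",(448,228,492,272),8),("crib",(264,240,310,292),14),("rim",(264,240,310,292),44)):
    L=cv2.GaussianBlur(cv2.cvtColor(up(t,*b),cv2.COLOR_BGR2LAB),(0,0),4).astype(int);
    m={"sheet":L[...,2]<132,"loose":(L[...,2]<131)&(L[...,1]<130),"crib":(L[...,2]<131)&(L[...,0]>150),"rim":L[...,0]<120}[n]
    m=m.astype(np.uint8)
    c=blob(m,b[0],b[1],8); print(n,rect("top",c,z),"px",c.mean(0))
    if n=="sheet":
        m2=cv2.morphologyEx(m,cv2.MORPH_OPEN,cv2.getStructuringElement(2,(95,95)))
        c=blob(m2,b[0],b[1],8); print("opened",rect("top",c,z))
        d=blob(L[...,0]<150,b[0],b[1],8);print("dot",ray("top",d.mean(0),6))
        m=m+m2
    if n=="rim":
        print("rim0",rect("top",c,0))
    out.append(cv2.resize(np.vstack([up(t,*b),cv2.merge([m*120]*3)]),(200,590)))
cv2.imwrite("pics/m1.png",np.hstack(out))
E
```

```text
sheet ((412.93212890625, -196.53973388671875), (113.08753204345703, 69.23555755615234), 22.6241397857666) px [383.3684816  276.07170245]
opened ((417.0810546875, -195.2869415283203), (97.7496109008789, 65.62480926513672), 26.11107063293457)Traceback (most recent call last):
  File "<stdin>", line 13, in <module>
  File "h.py", line 13, in blob
    c=max(cs,key=cv2.contourArea).reshape(-1,2)
      ~~~^^^^^^^^^^^^^^^^^^^^^^^^
ValueError: max() iterable argument is empty
```

```bash
python3 - <<'E'
from h import *
t=np.load("top0.npz")["im"]
out=[]
for n,b,z in(("sheet",(360,254,408,302),6),("loose",(448,228,492,272),8),("crib",(264,240,310,292),14),("rim",(264,240,310,292),44)):
    L=cv2.GaussianBlur(cv2.cvtColor(up(t,*b),cv2.COLOR_BGR2LAB),(0,0),4).astype(int);
    m={"sheet":L[...,2]<132,"loose":(L[...,2]<131)&(L[...,1]<129),"crib":(L[...,2]<131)&(L[...,0]>150),"rim":L[...,0]<130}[n]
    m=m.astype(np.uint8)
    c=blob(m,b[0],b[1],8); print(n,rect("top",c,z),"px",c.mean(0))
    if n=="sheet":
        m2=cv2.morphologyEx(m,cv2.MORPH_OPEN,cv2.getStructuringElement(2,(115,115)))
        c=blob(m2,b[0],b[1],8); print("opened",rect("top",c,z))
        i=np.argmin(L[230:,:,0]); v,u=np.unravel_index(i,L[230:,:,0].shape);q=((u+.5)/8-.5+b[0],(v+230.5)/8-.5+b[1]);print("dot",q,ray("top",q,6))
        m=m+m2
    if n=="rim": print("rim0",rect("top",c,0))
    out.append(cv2.resize(np.vstack([up(t,*b),cv2.merge([m*120]*3)]),(200,590)))
cv2.imwrite("pics/m1.png",np.hstack(out))
E
```

```text
sheet ((412.93212890625, -196.53973388671875), (113.08753204345703, 69.23555755615234), 22.6241397857666) px [383.3684816  276.07170245]
opened ((418.03973388671875, -194.649658203125), (95.40204620361328, 64.91527557373047), 24.929031372070312)
dot (np.float64(390.9375), np.float64(291.6875)) [ 368.91739618 -215.43141499    6.        ]
loose ((496.041748046875, -457.1369323730469), (78.64857482910156, 61.339195251464844), 31.269386291503906) px [468.41575169 247.51309122]
crib ((441.5472412109375, 96.63815307617188), (101.98725891113281, 68.55291748046875), 8.85317611694336) px [286.10496183 268.94354326]
rim ((492.80633544921875, 102.28547668457031), (25.533432006835938, 79.33863830566406), 18.977752685546875) px [282.20370825 252.18037819]
rim0 ((500.2929992675781, 105.87364196777344), (26.28349494934082, 81.66930389404297), 18.977771759033203)
```

View pics/m1.png

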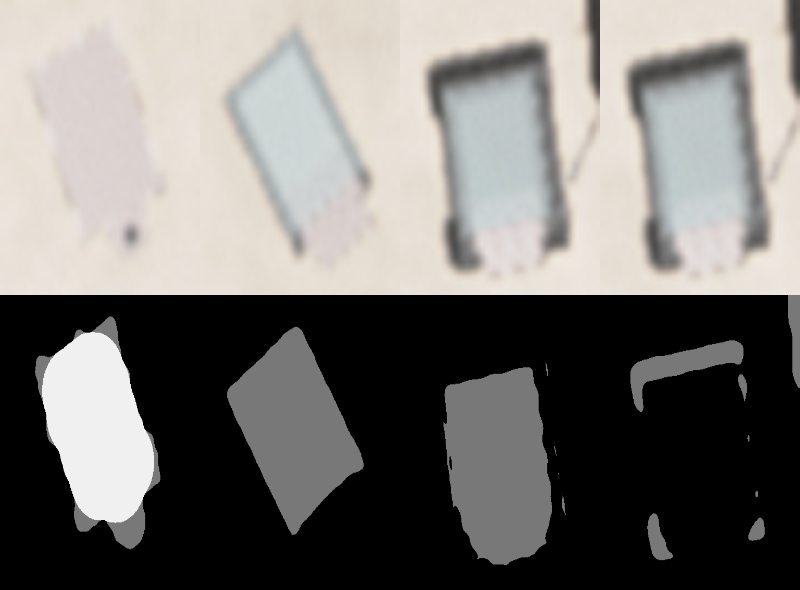

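```bash
python3 - <<'E'
from h import *
def disp(c,x0,y0,b,sx,sy): return [((u-x0)/sx+b[0]-.5,(v-y0)/sy+b[1]-.5) for u,v in c]
S=disp([(35,70),(107,22),(160,190),(80,240)],0,0,(360,254),200/48,295/48)
S2=disp([(537,340),(637,297),(712,440),(608,492)],464,252,(355,250),5.6,5.636)
Lo=disp([(226,98),(295,28),(370,183),(298,255)],200,0,(448,228),200/44,295/44)
Cr=disp([(430,65),(545,42),(568,248),(452,270)],400,0,(264,240),200/46,295/52)
Ca=disp([(443,88),(535,70),(553,225),(462,240)],400,0,(264,240),200/46,295/52)
for n,c,z in(("S",S,6),("S2",S2,6),("L",Lo,8),("Crib",Cr,44),("cas",Ca,14)):
    w=np.array([ray("top",q,z)[:2] for q in c]);TL,TR,BR,BL=w
    ax=(TL+TR-BR-BL)/2;ay=(TL+BL-TR-BR)/2
    print(n,w.mean(0).round(1),"len",np.hypot(*ax).round(1),np.hypot(*ay).round(1),"xang",np.degrees(np.arctan2(ax[1],ax[0])).round(1),"y-based",np.degrees(np.arctan2(-ay[0],ay[1])).round(1))
# scene mask for loose/cassette
s=np.load("scene0.npz")["im"]
for n,b,z in(("loose",(370,320,425,368),8),):
    L=cv2.GaussianBlur(cv2.cvtColor(up(s,*b),cv2.COLOR_BGR2LAB),(0,0),4).astype(int)
    m=((L[...,2]<128)&(L[...,1]<128)).astype(np.uint8);c=blob(m,b[0],b[1],8);print(n,rect("scene",c,z))
E
```

```text
S [ 420.8 -192.5] len 89.7 60.4 xang 20.3 y-based 21.9
S2 [ 421.8 -194.2] len 87.6 61.0 xang 23.7 y-based 23.1
L [ 492.8 -458.4] len 84.6 58.6 xang 30.5 y-based 32.1
Crib [447.3  94.1] len 109.0 79.1 xang 7.3 y-based 6.9
cas [451.6  96.7] len 83.2 63.9 xang 8.1 y-based 6.3Traceback (most recent call last):
  File "<stdin>", line 16, in <module>
  File "h.py", line 13, in blob
    c=max(cs,key=cv2.contourArea).reshape(-1,2)
      ~~~^^^^^^^^^^^^^^^^^^^^^^^^
ValueError: max() iterable argument is empty
```

```bash
cat >> h.py <<'E'
def go(a,b):  # a,b = x,y,z,yaw commanded -> tool shift, turn about tool z
    ps=np.radians(a[3]);R=np.array([[np.cos(ps),np.sin(ps),0],[np.sin(ps),-np.cos(ps),0],[0,0,-1]])
    print("shift",(R.T@(np.array(b[:3])-a[:3])).round(1),"turn z",round(-np.radians(b[3]-a[3]),4))
E
python3 -c "
from h import *
go((234.7,-552.2,231.3,23.0),(421,-193.5,110,22.6))"
```

```text
shift [ 311.6 -257.4  121.3] turn z 0.007
```

jog_arm(
  rows=[
    [[311.6, -257.4, 60], [0, 0, 0.007]],
    [[311.6, -257.4, 60], [0, 0, 0.007]],
    [[311.6, -257.4, 60], [0, 0, 0.007]],
    [[311.6, -257.4, 60], [0, 0, 0.007]],
    [[311.6, -257.4, 60], [0, 0, 0.007]],
    [[311.6, -257.4, 60], [0, 0, 0.007]],
    [[311.6, -257.4, 121.3], [0, 0, 0.007]],
    [[311.6, -257.4, 121.3], [0, 0, 0.007]],
    [[311.6, -257.4, 121.3], [0, 0, 0.007]],
    [[311.6, -257.4, 121.3], [0, 0, 0.007]],
  ],
  grip=80,
  force=30,
)

```text
time: 1.1
tool_pos: [419.4, -189.3, 106.2]
tcp_rot: [-179.7, 0.2, 22.8]
ft_force: [-0.4, 0.4, 0.0]
finger_gap: 80.2
grip_force: 0.0
```

jog_arm(
  rows=[
    [[0, 0, 0], [0, 0, 0]],
    [[0, 0, 0], [0, 0, 0]],
  ],
)

```text
time: 1.3
tool_pos: [421.0, -194.5, 110.9]
tcp_rot: [179.9, -0.0, 22.6]
ft_force: [0.3, 0.2, 0.4]
finger_gap: 80.0
grip_force: 0.0
```

```bash
python3 - <<'E'
from h import *
s,_=r.snapshot("scene");t,_=r.snapshot("top")
print(r.sense()["tool_pos"],r.sense()["tcp_rot"],px("scene",(421,-193,0)))
u,v=px("scene",(421,-193,20)).astype(int)
a=cv2.resize(s[v-60:v+60,u-60:u+60],(400,400),interpolation=3)
b=cv2.resize(t[235:305,345:415],(400,400),interpolation=3)
cv2.imwrite("pics/a2.png",np.hstack([a,b])); np.savez("a2.npz",s=s,t=t); print(u,v)
E
```

```text
[ 421.14376688 -194.83979307  111.13101042] [ 1.79902824e+02 -5.96176236e-02  2.25348365e+01] [306.61844499 295.9732217 ]
306 288
```

View pics/a2.png

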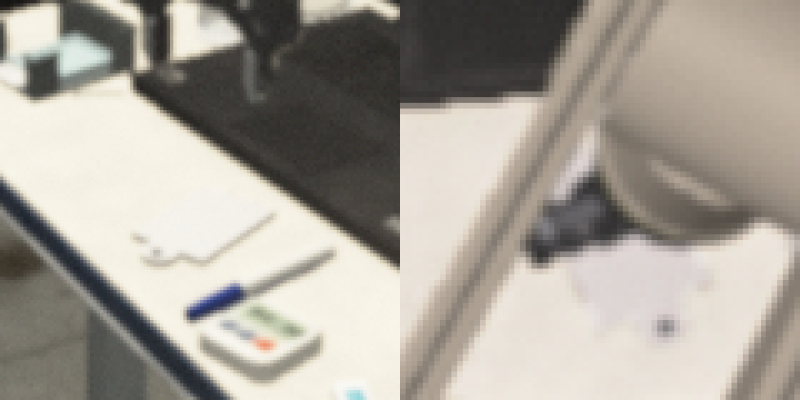

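```bash
python3 - <<'E'
from h import *
f=lambda u,v:(246+u/3.333-.5,228+v/3.333-.5)
for n,p,z in(("dot",(157,252),6),("far right bottom",(275,214),3),("front right",(206,262),0),("front left",(135,236),3)): print(n,ray("scene",f(*p),z))
c=np.array([421.3,-193.5]);a=np.radians(22.6);X=np.array([np.cos(a),np.sin(a)]);Y=np.array([-X[1],X[0]])
print("pred dot",c-57*X,"FR",c+46*X-33*Y,"fr",c-46*X-33*Y,"fl",c-46*X+33*Y)
E
```

```text
dot [ 369.06832171 -214.60638312    6.        ]
far right bottom [ 475.45202688 -205.48354566    3.        ]
front right [ 397.71490048 -235.30150837    0.        ]
front left [ 368.88020332 -182.47709288    3.        ]
pred dot [ 368.67701762 -215.40483339] FR [ 476.44941563 -206.28835232] fr [ 391.51407566 -241.64352201] fl [ 366.15058437 -180.71164768]
```

jog_arm(
  rows=[
    [[0, 0, 45], [0, 0, 0]],
    [[0, 0, 85], [0, 0, 0]],
    [[0, 0, 100], [0, 0, 0]],
    [[0, 0, 108], [0, 0, 0]],
    [[0, 0, 113], [0, 0, 0]],
    [[0, 0, 114], [0, 0, 0]],
    [[0, 0, 114], [0, 0, 0]],
  ],
)

```text
time: 2.1
tool_pos: [421.7, -194.2, -2.8]
tcp_rot: [179.9, -0.1, 22.6]
ft_force: [-0.2, -0.3, -0.1]
finger_gap: 79.8
grip_force: 0.0
```

jog_arm(
  rows=[
    [[0, 0, 0], [0, 0, 0]],
    [[0, 0, 0], [0, 0, 0]],
    [[0, 0, 0], [0, 0, 0]],
    [[0, 0, 0], [0, 0, 0]],
    [[0, 0, 0], [0, 0, 0]],
  ],
  grip=60,
  force=30,
)

```text
time: 2.6
tool_pos: [421.7, -194.1, -2.4]
tcp_rot: [179.9, -0.1, 22.6]
ft_force: [-1.9, 1.5, 7.8]
finger_gap: 64.4
grip_force: 31.0
```

jog_arm(
  rows=[
    [[0, 0, -3], [0, 0, 0]],
    [[0, 0, -10], [0, 0, 0]],
    [[0, 0, -30], [0, 0, 0]],
    [[0, 0, -60], [0, 0, 0]],
    [[0, 0, -94], [0, 0, 0]],
    [[0, 0, -114], [0, 0, 0]],
    [[0, 0, -114], [0, 0, 0]],
    [[0, 0, -114], [0, 0, 0]],
  ],
)

```text
time: 3.4
tool_pos: [421.1, -193.6, 110.5]
tcp_rot: [179.9, -0.0, 22.6]
ft_force: [1.1, 0.2, -1.3]
finger_gap: 63.7
grip_force: 33.3
```

```bash
python3 - <<'E'
from h import *
s,_=r.snapshot("scene");t,_=r.snapshot("top");q=r.sense()
print(q["tool_pos"],q["tcp_rot"],q["finger_gap"],q["grip_force"])
u,v=px("scene",(421,-193,100)).astype(int);u2,v2=px("top",(421,-193,100)).astype(int)
a=cv2.resize(s[v-60:v+60,u-60:u+60],(400,400),interpolation=3)
b=cv2.resize(t[v2-35:v2+35,u2-35:u2+35],(400,400),interpolation=3)
cv2.imwrite("pics/a3.png",np.hstack([a,b])); print(u,v,u2,v2)
go((421,-193.5,110,22.6),(449.5,95,110,7.2))
E
```

```text
[ 419.95114098 -192.93251852  108.75970054] [-1.79906445e+02  6.97011523e-02  2.26223726e+01] 64.2716703902263 33.274641036987305
307 259 386 270
shift [ 137.2 -255.4    0. ] turn z 0.2688
```

View pics/a3.png

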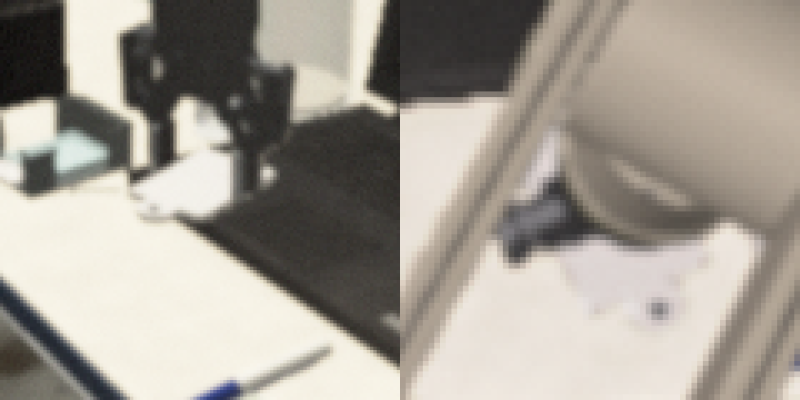

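```bash
python3 - <<'E'
from h import *
a=(395.5,288.8);b=(292.4,262.4)
for z in(110,115,120,125):print(z,ray("top",a,z)[:2].round(1),ray("scene",b,z)[:2].round(1))
s=np.load("scene0.npz")["im"]; t=np.load("top0.npz")["im"]
u,v=px("scene",(449,95,20)).astype(int);print(u,v)
A=cv2.resize(s[v-30:v+30,u-40:u+40],(800,600),interpolation=3)[:590]
cv2.imwrite("pics/cr.png",A)
E
```

```text
110 [ 367.7 -215.3] [ 372.9 -205.8]
115 [ 367.3 -214.7] [ 368.  -214.4]
120 [ 366.8 -214. ] [ 363.1 -223. ]
125 [ 366.4 -213.3] [ 358.2 -231.6]
263 243
```

View pics/cr.png

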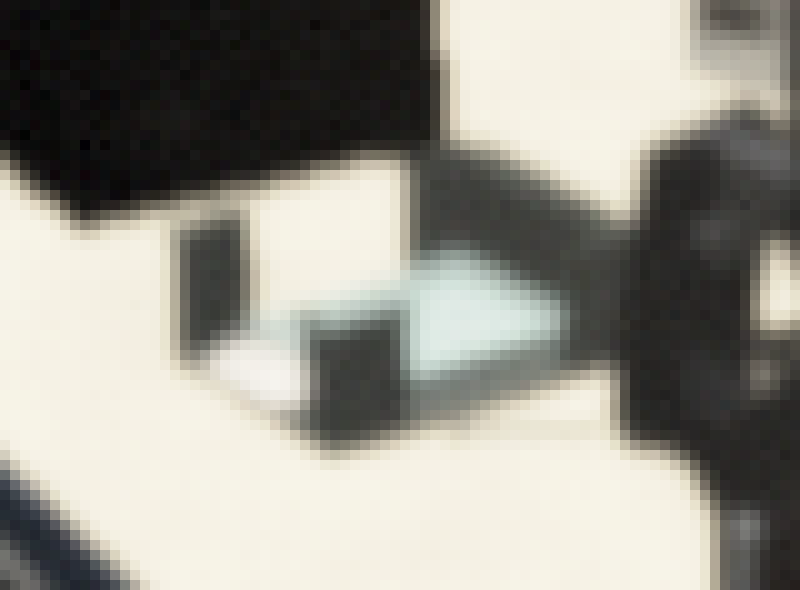

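```bash
python3 - <<'E'
from h import *
FR=ray("scene",(255,258),0)[:2];FL=ray("scene",(240.5,249),0)[:2]
print(FR,FL,np.hypot(*(FL-FR)))
a=np.radians(7.2);X=np.array([np.cos(a),np.sin(a)]);Y=np.array([-X[1],X[0]])
c=np.array([449.5,95])
print("pred",c-53*X-40*Y,c-53*X+40*Y,"rear-right top",px("scene",[*(c+53*X-40*Y),44]))
print("centre",(FR+FL)/2+53*X)
# top view wall/rim edges: profile along lines through the side gaps & rear at z
t=np.load("top0.npz")["im"];g=cv2.cvtColor(t,cv2.COLOR_BGR2GRAY).astype(np.float32)
def prof(o,d,z,rng):
    return [int(cv2.remap(g,*[np.float32([[k]]) for k in px("top",[*(np.array(o)+d*q),z])],cv2.INTER_LINEAR)[0,0]) for q in rng]
print("y thru x=+40",list(zip(range(-52,53,4),prof(c+40*X,Y,44,range(-52,53,4)))))
print("y thru x=-45",list(zip(range(-52,53,4),prof(c-45*X,Y,44,range(-52,53,4)))))
print("y thru x=0 z14",list(zip(range(-52,53,4),prof(c,Y,14,range(-52,53,4)))))
print("x y=0 z14",list(zip(range(-72,73,4),prof(c,X,14,range(-72,73,4)))))
print("x y=33 z44",list(zip(range(-72,73,4),prof(c+33*Y,X,44,range(-72,73,4)))))
E
```

```text
[403.9205062   57.42624159] [393.61549627 129.27561803] 72.58461354820993
pred [401.93125017  48.67275057] [391.90459149 128.04192667] rear-right top [286.847978   235.51641963]
centre [451.35008041  99.99359119]
y thru x=+40 [(-52, 226), (-48, 227), (-44, 212), (-40, 157), (-36, 116), (-32, 115), (-28, 123), (-24, 124), (-20, 124), (-16, 124), (-12, 120), (-8, 117), (-4, 120), (0, 122), (4, 115), (8, 111), (12, 113), (16, 114), (20, 112), (24, 111), (28, 109), (32, 99), (36, 79), (40, 115), (44, 188), (48, 226), (52, 228)]
y thru x=-45 [(-52, 228), (-48, 227), (-44, 189), (-40, 131), (-36, 116), (-32, 125), (-28, 153), (-24, 195), (-20, 216), (-16, 220), (-12, 219), (-8, 216), (-4, 217), (0, 220), (4, 217), (8, 216), (12, 219), (16, 219), (20, 197), (24, 151), (28, 122), (32, 97), (36, 85), (40, 148), (44, 211), (48, 224), (52, 223)]
y thru x=0 z14 [(-52, 226), (-48, 227), (-44, 224), (-40, 181), (-36, 131), (-32, 126), (-28, 156), (-24, 183), (-20, 194), (-16, 197), (-12, 196), (-8, 197), (-4, 197), (0, 197), (4, 197), (8, 198), (12, 199), (16, 199), (20, 198), (24, 191), (28, 176)
[... 221 characters left out ...]
, (-24, 208), (-20, 204), (-16, 199), (-12, 197), (-8, 198), (-4, 197), (0, 197), (4, 196), (8, 196), (12, 197), (16, 196), (20, 197), (24, 197), (28, 197), (32, 193), (36, 185), (40, 168), (44, 135), (48, 92), (52, 80), (56, 112), (60, 177), (64, 225), (68, 228), (72, 227)]
x y=33 z44 [(-72, 226), (-68, 224), (-64, 224), (-60, 203), (-56, 136), (-52, 100), (-48, 89), (-44, 92), (-40, 98), (-36, 99), (-32, 110), (-28, 133), (-24, 143), (-20, 144), (-16, 145), (-12, 144), (-8, 141), (-4, 135), (0, 141), (4, 146), (8, 149), (12, 147), (16, 139), (20, 134), (24, 129), (28, 125), (32, 124), (36, 117), (40, 95), (44, 78), (48, 91), (52, 145), (56, 204), (60, 225), (64, 224), (68, 223), (72, 223)]
```

```bash
python3 -c "
from h import *
go((421,-193.5,110,22.6),(448.5,95.3,65,7.8))"
```

```text
shift [ 136.4 -256.1   45. ] turn z 0.2583
```

jog_arm(
  rows=[
    [[10, -20, 0], [0, 0, 0.02]],
    [[30, -56, 0], [0, 0, 0.06]],
    [[50, -94, 0], [0, 0, 0.1]],
    [[70, -132, 0], [0, 0, 0.14]],
    [[90, -170, 0], [0, 0, 0.18]],
    [[110, -206, 0], [0, 0, 0.21]],
    [[124, -234, 0], [0, 0, 0.24]],
    [[132, -248, 10], [0, 0, 0.25]],
    [[136.4, -256.1, 30], [0, 0, 0.2583]],
    [[136.4, -256.1, 45], [0, 0, 0.2583]],
  ],
)

```text
time: 4.5
tool_pos: [446.7, 96.7, 62.6]
tcp_rot: [-180.0, 0.2, 7.9]
ft_force: [0.1, -0.5, -0.8]
finger_gap: 64.1
grip_force: 33.3
```

jog_arm(
  rows=[
    [[0, 0, 0], [0, 0, 0]],
    [[0, 0, 0], [0, 0, 0]],
    [[0, 0, 0], [0, 0, 0]],
  ],
)

```text
time: 4.8
tool_pos: [448.5, 95.2, 65.5]
tcp_rot: [180.0, -0.0, 7.8]
ft_force: [0.3, 0.3, -0.4]
finger_gap: 63.7
grip_force: 33.3
```

```bash
python3 - <<'E'
from h import *
s,_=r.snapshot("scene");t,_=r.snapshot("top");q=r.sense()
print(q["tool_pos"],q["tcp_rot"],q["finger_gap"],q["grip_force"])
u,v=px("scene",(448,95,40)).astype(int);u2,v2=px("top",(448,95,60)).astype(int)
a=cv2.resize(s[v-30:v+30,u-30:u+30],(400,400),interpolation=3)
b=cv2.resize(t[v2-30:v2+30,u2-30:u2+30],(400,400),interpolation=3)
cv2.imwrite("pics/a4.png",np.hstack([a,b])); print(u,v,u2,v2)
E
```

```text
[448.8560801   95.17894211  65.83308299] [ 1.79994732e+02 -7.77317706e-02  7.79043336e+00] 64.29688697950104 33.31889748573303
262 236 285 265
```

View pics/a4.png

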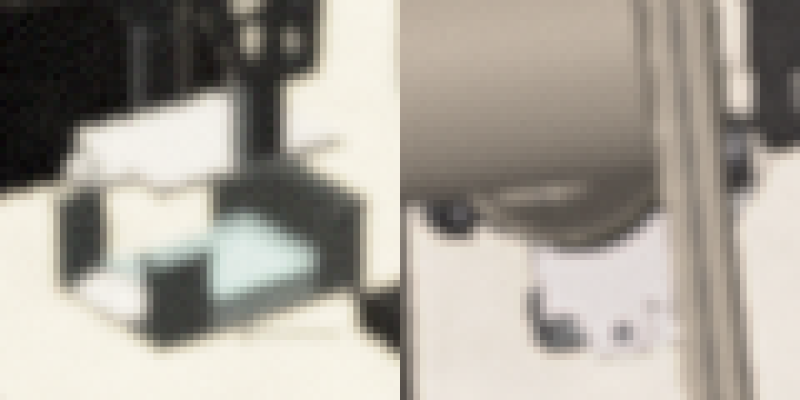

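```bash
python3 - <<'E'
from h import *
f=lambda u,v:(232+u/6.667-.5,206+v/6.667-.5)
a=np.radians(7.8);X=np.array([np.cos(a),np.sin(a)]);Y=np.array([-X[1],X[0]])
for n,p,z,l in(("FRb",(160,350),0,(-53,-40)),("FLb",(62,290),0,(-53,40)),("RRb",(358,298),0,(53,-40)),("RRt",(364,195),44,(55,-42)),("RLt",(218,168),44,(55,42)),("FLt",(57,190),44,(-55,42)),("FRt",(148,262),44,(-55,-42))):
    w=ray("scene",f(*p),z)[:2];print(n,w.round(1),"centre",(w-l[0]*X-l[1]*Y).round(1))
g=lambda u,v:(255+(u-400)/6.667-.5,235+v/6.667-.5)
d=ray("top",g(623,330),75);print("dot",d,"local",(d[:2]-[448.5,95.3])@X,(d[:2]-[448.5,95.3])@Y)
d=ray("scene",f(105,172),75);print(d)
w=ray("top",g(535,340),44)[:2];print("front-left corner top",w,(w+55*X-42*Y))
E
```

```text
FRb [405.1  56.8] centre [452.2 103.6]
FLb [394.4 128.9] centre [452.3  96.4]
RRb [501.   60.6] centre [443.1  93. ]
RRt [507.8  67.6] centre [447.6 101.8]
RLt [466.6 122.8] centre [417.8  73.7]
FLt [396.4 135. ] centre [456.6 100.8]
FRt [398.2  51.7] centre [447.  100.8]
dot [393.42416642  87.37864877  75.        ] local -55.64131389429702 -0.37341334444934726
[392.61370217  78.5638761   75.        ]
front-left corner top [393.41456853 128.38574285] [453.6057538   94.23869003]
```

jog_arm(
  rows=[
    [[0, 0, 5], [0, 0, 0]],
    [[0, 0, 12], [0, 0, 0]],
    [[0, 0, 18], [0, 0, 0]],
    [[0, 0, 23], [0, 0, 0]],
    [[0, 0, 28], [0, 0, 0]],
    [[0, 0, 33], [0, 0, 0]],
    [[0, 0, 37], [0, 0, 0]],
    [[0, 0, 37], [0, 0, 0]],
  ],
)

```text
time: 5.7
tool_pos: [447.7, 95.4, 27.3]
tcp_rot: [-180.0, 0.1, 7.8]
ft_force: [0.3, -0.6, -0.6]
finger_gap: 64.0
grip_force: 33.3
```

jog_arm(
  rows=[
    [[0, 0, 4], [0, 0, 0]],
    [[0, 0, 8], [0, 0, 0]],
    [[0, 0, 11], [0, 0, 0]],
    [[0, 0, 14], [0, 0, 0]],
    [[0, 0, 16], [0, 0, 0]],
    [[0, 0, 17], [0, 0, 0]],
    [[0, 0, 17], [0, 0, 0]],
  ],
)

```text
time: 6.4
tool_pos: [448.1, 95.4, 11.6]
tcp_rot: [180.0, 0.0, 7.8]
ft_force: [-5.5, -0.6, 9.9]
finger_gap: 64.2
grip_force: 34.8
```

jog_arm(
  rows=[
    [[0, 0, 0], [0, 0, 0]],
    [[0, 0, 0], [0, 0, 0]],
    [[0, 0, 0], [0, 0, 0]],
    [[0, 0, 0], [0, 0, 0]],
  ],
  grip=80,
)

```text
time: 6.8
tool_pos: [448.2, 95.4, 10.9]
tcp_rot: [-180.0, 0.0, 7.8]
ft_force: [-0.3, -1.2, -0.4]
finger_gap: 80.2
grip_force: 0.0
```

jog_arm(
  rows=[
    [[0, 0, -10], [0, 0, 0]],
    [[0, 0, -40], [0, 0, 0]],
    [[0, 0, -80], [0, 0, 0]],
    [[0, 0, -110], [0, 0, 0]],
    [[0, 0, -119], [0, 0, 0]],
    [[0, 0, -119], [0, 0, 0]],
    [[0, 0, -119], [0, 0, 0]],
  ],
)

```text
time: 7.5
tool_pos: [447.6, 95.3, 129.1]
tcp_rot: [-180.0, 0.1, 7.8]
ft_force: [-0.8, 0.9, -0.6]
finger_gap: 80.2
grip_force: 0.0
```

```bash
python3 - <<'E'
from h import *
s,_=r.snapshot("scene");t,_=r.snapshot("top");q=r.sense()
print(q["tool_pos"],q["tcp_rot"],q["finger_gap"],q["grip_force"],q["ft_force"])
u,v=px("scene",(448,95,40)).astype(int);u2,v2=px("top",(448,95,20)).astype(int)
a=cv2.resize(s[v-30:v+30,u-30:u+30],(400,400),interpolation=3)
b=cv2.resize(t[v2-30:v2+30,u2-30:u2+30],(400,400),interpolation=3)
cv2.imwrite("pics/a5.png",np.hstack([a,b])); print(u,v,u2,v2)
go((448.5,95.3,130,7.8),(493,-458.4,130,31.3))
E
```

```text
[446.92362034  95.28556094 128.15719876] [-1.79992428e+02  1.76875377e-01  7.81895396e+00] 79.76178572421695 0.0 [-0.63335202  0.11615231  0.79116795]
262 236 286 267
shift [-31.1 554.6   0. ] turn z -0.4102
```

View pics/a5.png

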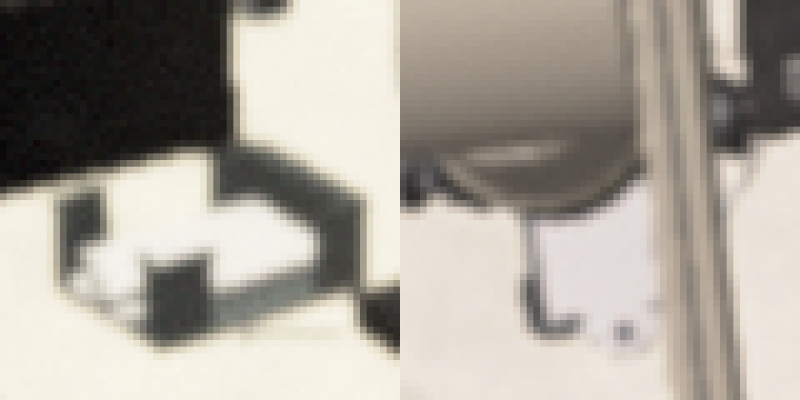

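jog_arm(
  rows=[
    [[-1, 20, 0], [0, 0, -0.02]],
    [[-3, 60, 0], [0, 0, -0.06]],
    [[-6, 108, 0], [0, 0, -0.1]],
    [[-9, 158, 0], [0, 0, -0.14]],
    [[-12, 208, 0], [0, 0, -0.18]],
    [[-15, 258, 0], [0, 0, -0.22]],
    [[-18, 308, 0], [0, 0, -0.26]],
    [[-20, 356, 0], [0, 0, -0.3]],
    [[-23, 404, 0], [0, 0, -0.34]],
    [[-26, 452, 0], [0, 0, -0.37]],
  ],
)

```text
time: 8.6
tool_pos: [482.9, -357.3, 127.8]
tcp_rot: [-179.8, 0.1, 29.1]
ft_force: [1.5, 0.3, 1.0]
finger_gap: 79.8
grip_force: 0.0
```

```bash
python3 - <<'E'
from h import *
q=r.sense();print(q["tool_pos"],q["tcp_rot"])
a=np.radians(7.8);R=np.array([[np.cos(a),np.sin(a)],[np.sin(a),-np.cos(a)]])
p=np.array([448.5,95.3])+R@[-26,452];y=7.8+np.degrees(.37);print(p,y)
go((*p,130,y),(493,-458.4,110,31.3))
E
```

```text
[ 482.85933282 -357.27562924  127.80547137] [-1.79828812e+02  5.28758349e-02  2.90965914e+01]
[ 484.08399489 -356.04662878] 28.99943841984046
shift [-41.8  93.8  20. ] turn z -0.0402
```

jog_arm(
  rows=[
    [[-16, 36, 0], [0, 0, -0.02]],
    [[-31, 70, 5], [0, 0, -0.03]],
    [[-39, 88, 15], [0, 0, -0.04]],
    [[-41.8, 93.8, 20], [0, 0, -0.0402]],
    [[-41.8, 93.8, 20], [0, 0, -0.0402]],
    [[-41.8, 93.8, 20], [0, 0, -0.0402]],
    [[-41.8, 93.8, 20], [0, 0, -0.0402]],
  ],
)

```text
time: 9.3
tool_pos: [493.3, -457.0, 110.3]
tcp_rot: [-180.0, -0.0, 31.4]
ft_force: [-0.2, 1.2, 0.3]
finger_gap: 80.1
grip_force: 0.0
```

```bash
python3 - <<'E'
from h import *
q=r.sense();print(q["tool_pos"],q["tcp_rot"])
s=np.load("scene0.npz")["im"];u,v=px("scene",(493,-458,8)).astype(int);b=(u-32,v-25,u+32,v+25)
L=cv2.GaussianBlur(cv2.cvtColor(up(s,*b),cv2.COLOR_BGR2LAB),(0,0),4).astype(int)
print(u,v,"ctr",L[200,256],"bg",np.median(L.reshape(-1,3),0))
bg=np.median(L.reshape(-1,3),0);cc=L[200,256]
m=(L[...,2]<(bg[2]+cc[2])/2)&(L[...,1]<(bg[1]+cc[1])/2+.5)
m=cv2.morphologyEx(m.astype(np.uint8),cv2.MORPH_OPEN,np.ones((15,15)))
c=blob(m,b[0],b[1],8);print(rect("scene",c,8))
E
```

```text
[ 493.29206921 -457.01765322  110.26669445] [-1.79990236e+02 -1.16133465e-02  3.13855364e+01]
397 337 ctr [242 125 130] bg [242. 127. 134.]
((493.946533203125, -460.6361999511719), (72.2252197265625, 55.48263168334961), 31.52866554260254)
```

jog_arm(
  rows=[
    [[0, 0, 40], [0, 0, 0]],
    [[0, 0, 80], [0, 0, 0]],
    [[0, 0, 98], [0, 0, 0]],
    [[0, 0, 107], [0, 0, 0]],
    [[0, 0, 112], [0, 0, 0]],
    [[0, 0, 113.5], [0, 0, 0]],
    [[0, 0, 113.5], [0, 0, 0]],
  ],
)

```text
time: 10.0
tool_pos: [493.9, -459.2, -1.7]
tcp_rot: [179.8, -0.0, 31.3]
ft_force: [0.4, 0.4, 0.7]
finger_gap: 80.3
grip_force: 0.0
```

jog_arm(
  rows=[
    [[0, 0, 0], [0, 0, 0]],
    [[0, 0, 0], [0, 0, 0]],
    [[0, 0, 0], [0, 0, 0]],
    [[0, 0, 0], [0, 0, 0]],
    [[0, 0, 0], [0, 0, 0]],
  ],
  grip=56,
  force=45,
)

```text
time: 10.5
tool_pos: [493.8, -459.3, -1.4]
tcp_rot: [179.8, -0.0, 31.3]
ft_force: [-0.4, 0.7, 5.4]
finger_gap: 60.4
grip_force: 48.6
```

Gripped at 60.4 mm, as expected for a 62 mm cassette. Lift it and check how it hangs.

jog_arm(
  rows=[
    [[0, 0, -3], [0, 0, 0]],
    [[0, 0, -12], [0, 0, 0]],
    [[0, 0, -35], [0, 0, 0]],
    [[0, 0, -70], [0, 0, 0]],
    [[0, 0, -105], [0, 0, 0]],
    [[0, 0, -128], [0, 0, 0]],
    [[0, 0, -133.5], [0, 0, 0]],
    [[0, 0, -133.5], [0, 0, 0]],
    [[0, 0, -133.5], [0, 0, 0]],
  ],
)

```text
time: 11.4
tool_pos: [492.2, -457.4, 128.1]
tcp_rot: [-179.9, 0.0, 31.3]
ft_force: [-0.0, 0.1, -1.5]
finger_gap: 59.4
grip_force: 48.9
```

```bash
python3 - <<'E'
from h import *
q=r.sense();print(q["tool_pos"],q["tcp_rot"],q["finger_gap"],q["grip_force"],q["ft_force"])
go((493,-458.4,130,31.3),(448,95.3,130,7.8))
E
```

```text
[ 492.18147565 -457.43912176  128.12402162] [-1.79855683e+02  2.89446413e-02  3.13246987e+01] 59.38502901800491 48.869054317474365 [-0.02155584  0.11666614 -1.45641972]
shift [ 249.2 -496.5    0. ] turn z 0.4102
```

jog_arm(
  rows=[
    [[9, -18, 0], [0, 0, 0.015]],
    [[27, -54, 0], [0, 0, 0.045]],
    [[48, -96, 0], [0, 0, 0.08]],
    [[69, -138, 0], [0, 0, 0.115]],
    [[90, -180, 0], [0, 0, 0.15]],
    [[111, -222, 0], [0, 0, 0.185]],
    [[132, -264, 0], [0, 0, 0.22]],
    [[153, -306, 0], [0, 0, 0.255]],
    [[174, -348, 0], [0, 0, 0.29]],
    [[195, -390, 0], [0, 0, 0.325]],
  ],
)

```text
time: 12.4
tool_pos: [454.8, -21.8, 127.9]
tcp_rot: [-179.9, 0.2, 12.6]
ft_force: [1.4, 1.1, -1.1]
finger_gap: 60.2
grip_force: 48.9
```

```bash
python3 - <<'E'
from h import *
q=r.sense();print(q["tool_pos"],q["tcp_rot"],q["finger_gap"])
a=np.radians(31.3);R=np.array([[np.cos(a),np.sin(a)],[np.sin(a),-np.cos(a)]])
p=np.array([493,-458.4])+R@[195,-390];y=31.3-np.degrees(.325);print(p,y)
go((*p,130,y),(448,95.3,72,7.8))
E
```

```text
[454.8067261  -21.77304793 127.93109505] [-1.79925263e+02  1.74465445e-01  1.25958148e+01] 60.224911971042076
[457.00701824 -23.85482943] 12.678871658248244
shift [  17.4 -118.2   58. ] turn z 0.0852
```

jog_arm(
  rows=[
    [[6, -42, 0], [0, 0, 0.03]],
    [[12, -80, 0], [0, 0, 0.06]],
    [[16, -105, 5], [0, 0, 0.08]],
    [[17.4, -118.2, 20], [0, 0, 0.0852]],
    [[17.4, -118.2, 40], [0, 0, 0.0852]],
    [[17.4, -118.2, 53], [0, 0, 0.0852]],
    [[17.4, -118.2, 58], [0, 0, 0.0852]],
    [[17.4, -118.2, 58], [0, 0, 0.0852]],
    [[17.4, -118.2, 58], [0, 0, 0.0852]],
  ],
)

```text
time: 13.3
tool_pos: [448.0, 95.1, 72.3]
tcp_rot: [-180.0, -0.0, 7.8]
ft_force: [-0.3, 0.2, -0.4]
finger_gap: 60.2
grip_force: 48.9
```

```bash
python3 - <<'E'
from h import *
s,_=r.snapshot("scene");t,_=r.snapshot("top");q=r.sense()
print(q["tool_pos"],q["tcp_rot"],q["finger_gap"],q["grip_force"])
u,v=px("scene",(448,95,40)).astype(int);u2,v2=px("top",(448,95,60)).astype(int)
a=cv2.resize(s[v-30:v+30,u-30:u+30],(400,400),interpolation=3)
b=cv2.resize(t[v2-30:v2+30,u2-30:u2+30],(400,400),interpolation=3)
cv2.imwrite("pics/a6.png",np.hstack([a,b])); print(u,v,u2,v2)
E
```

```text
[448.49052537  95.19698435  72.89176158] [ 1.79996904e+02 -8.40040399e-02  7.78335869e+00] 59.81756819043707 48.94092857837677
262 236 285 265
```

View pics/a6.png

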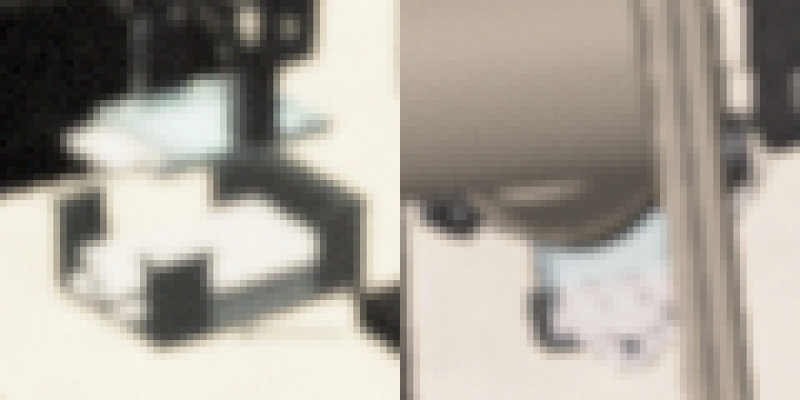

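jog_arm(
  rows=[
    [[0, 0, 6], [0, 0, 0]],
    [[0, 0, 14], [0, 0, 0]],
    [[0, 0, 22], [0, 0, 0]],
    [[0, 0, 28], [0, 0, 0]],
    [[0, 0, 34], [0, 0, 0]],
    [[0, 0, 38], [0, 0, 0]],
    [[0, 0, 41], [0, 0, 0]],
    [[0, 0, 44], [0, 0, 0]],
    [[0, 0, 46], [0, 0, 0]],
    [[0, 0, 46], [0, 0, 0]],
  ],
)

```text
time: 14.4
tool_pos: [447.6, 95.5, 25.8]
tcp_rot: [-180.0, 0.0, 7.8]
ft_force: [-0.0, -0.5, -0.1]
finger_gap: 59.8
grip_force: 49.0
```

jog_arm(
  rows=[
    [[0, 0, 2], [0, 0, 0]],
    [[0, 0, 4], [0, 0, 0]],
    [[0, 0, 6], [0, 0, 0]],
    [[0, 0, 7.5], [0, 0, 0]],
    [[0, 0, 8.5], [0, 0, 0]],
    [[0, 0, 8.5], [0, 0, 0]],
    [[0, 0, 8.5], [0, 0, 0]],
  ],
)

```text
time: 15.1
tool_pos: [447.7, 95.4, 18.5]
tcp_rot: [180.0, 0.0, 7.8]
ft_force: [-8.3, -0.7, 12.5]
finger_gap: 60.0
grip_force: 50.5
```

jog_arm(
  rows=[
    [[0, 0, 0], [0, 0, 0]],
    [[0, 0, 0], [0, 0, 0]],
    [[0, 0, 0], [0, 0, 0]],
    [[0, 0, 0], [0, 0, 0]],
  ],
  grip=80,
)

```text
time: 15.5
tool_pos: [447.7, 95.4, 17.4]
tcp_rot: [180.0, 0.0, 7.8]
ft_force: [-0.5, 0.0, -0.0]
finger_gap: 79.7
grip_force: 0.0
```

jog_arm(
  rows=[
    [[0, 0, -10], [0, 0, 0]],
    [[0, 0, -40], [0, 0, 0]],
    [[0, 0, -80], [0, 0, 0]],
    [[0, 0, -110], [0, 0, 0]],
    [[0, 0, -140], [0, 0, 0]],
    [[0, 0, -140], [0, 0, 0]],
    [[0, 0, -140], [0, 0, 0]],
  ],
)

```text
time: 16.2
tool_pos: [448.5, 95.5, 158.9]
tcp_rot: [180.0, -0.2, 7.8]
ft_force: [-0.4, 0.4, -0.4]
finger_gap: 79.8
grip_force: 0.0
```

jog_arm(
  rows=[
    [[0, 40, 0], [0, 0, 0]],
    [[0, 90, 0], [0, 0, 0]],
    [[0, 140, 0], [0, 0, 0]],
    [[0, 190, 0], [0, 0, 0]],
    [[0, 230, 0], [0, 0, 0]],
    [[0, 250, 0], [0, 0, 0]],
    [[0, 250, 0], [0, 0, 0]],
    [[0, 250, 0], [0, 0, 0]],
  ],
)

```text
time: 17.0
tool_pos: [480.8, -151.9, 156.1]
tcp_rot: [-179.9, 0.1, 7.7]
ft_force: [-0.6, 0.8, 0.7]
finger_gap: 79.9
grip_force: 0.0
```

```bash
python3 - <<'E'
from h import *
s,d=r.snapshot("scene");t,dt=r.snapshot("top")
q=r.sense();print(q["tool_pos"],q["ft_force"])
# depth of stack surface from the top camera, in crib frame
p=CP["top"];P=np.array(p["pose"]);a=np.radians(7.8);X=np.array([np.cos(a),np.sin(a)]);Y=np.array([-X[1],X[0]])
for cam,D in(("top",dt),("scene",d)):
  p=CP[cam];P=np.array(p["pose"]);v,u=np.nonzero(D);z=D[v,u]
  W=P[:3,:3]@np.array([(u-p["cx"])/p["fx"]*z,(v-p["cy"])/p["fy"]*z,z])+P[:3,3:]
  l=np.array([X,Y])@(W[:2]-[[448],[95.3]])
  k=(abs(l[0])<38)&(abs(l[1])<24)
  A=np.c_[l[0][k],l[1][k],np.ones(k.sum())];f,*_=np.linalg.lstsq(A,W[2][k],rcond=None)
  print(cam,k.sum(),"z median",np.median(W[2][k]),"slopes",f)
  k=(abs(l[0])<30)&(l[1]>-100)&(l[1]<-60);print(" bench z",np.median(W[2][k]))
b=(264,240,310,292);L=cv2.GaussianBlur(cv2.cvtColor(up(t,*b),cv2.COLOR_BGR2LAB),(0,0),4).astype(int)
m=((L[...,2]<131)&(L[...,1]<129)&(L[...,0]>150)).astype(np.uint8);print(rect("top",blob(m,b[0],b[1],8),28))
cv2.imwrite("pics/a7.png",np.hstack([up(s,225,205,295,270,5),up(t,*b,5)[:260]]) if 0 else up(t,*b))
cv2.imwrite("pics/a8.png",up(s,230,205,300,265))
E
```

```text
[ 481.16587022 -151.02053928  156.64951149] [-0.20654542  0.24387533 -0.29578168]
top 410 z median 29.00490689985179 slopes [1.89504530e-02 1.30429706e-02 2.89748122e+01]
 bench z 1.9833726732474588
scene 348 z median -846.8787454744479 slopes [   1.22609165   -3.46785374 -404.10012928]
 bench z 1.84918771209135
((452.10211181640625, 95.82533264160156), (83.56642150878906, 68.9754409790039), 7.4488444328308105)
```

```bash
python3 -c "
from bench import r
print(r.hand_in())"
```

```text
the job is handed in; nothing more can be done
None
```

I laid the sheet and then the loose cassette in the crib, tab and comb out of the open front, and let go; a final depth check read the stack flat at about its expected height. I handed it in at about 17 s with no verdict returned, and did not check the bystanders after the last moves.

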